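Raise the cheese's price stand until it locks

ROBOT

A 7-joint arm with a two-finger parallel gripper is mounted at the origin on a cart in front of the work surface, level with it; the furniture and walls round the work are solid. World frame = base frame: x ahead of the robot, y to its left, z up, the work surface at z = 0. Lengths are in m, angles in rad, forces in N, time in s.
With the tool pointing down it reaches from about 0.425 to 0.875 m from the base axis. Payload 4.7 kg.
Tool frame: the origin (TCP) lies where the fingers leave the gripper's body, on its centre line; the fingertips stand 70 mm ahead of it and the grasp point (between the pads) lies 51 mm ahead of it; z points along the fingers, y is the line along which they close (so a half turn about z gives the same grasp; the last joint's range is limited). The gripper opens to 87 mm and grips with 3 to 60 N. Pads are 19 mm wide; open, the fingers measure 117 mm over their backs; the gripper's body (75 mm by 190 mm) begins 51 mm behind the grasp point.
Start: joints at [1.292, 0.321, -0.07, 1.45, 0.023, 1.371, -0.057], TCP at [0.188, -0.622, 0.292] pointing down, gripper open.
Joint ranges: [-2.86, 2.86], [-0.3, 2.09], [-1.38, 1.24], [0.06, 2.45], [-1.56, 4.7], [0.09, 2.05], [-2.69, 2.69]. Speed limits (rad/s): [2.57, 2.57, 3.14, 3.14, 3.14, 3.14, 3.14].

INTERFACE

Orientations are given as a rotation vector (axis times angle).
In Python, from bench import get_state, get_image, get_calibration, close_job gives the robot as it stands.
- The arm moves only by the tool send_rows, never from a script. Its argument "rows" is a list of rows, each an object of numbers: "hand": the finger opening in mm, from 0 to 87; "x", "y", "z": the shift along the world's x, y, z in mm; "roll": the turn about the world's z in degrees. A call has 1 to 10 rows; each row shifts and turns the commanded pose from where the row before left it; what a row does not reach is not made up. A row lasts 1/10 s, in which the tool goes at most 50 mm and 8.59 degrees, less where a joint would pass 70% of its speed; a pose out of reach is approached as far as the arm can. A call is refused whole if a number of a shift passes 50 or a number of a turn 8.59, either way. A call with a gripper value outside its range is refused whole. The fingers move at their own pace and stop on an object; "force" is the grip in N (left out, the last holds). Time passes only in rows, so rows that do not move let the fingers close. It gives the time, the measured TCP pose, the force, the opening and the grip force at its end, in the units of the state.
- get_state(): the state, without advancing time (a new reading comes with each control period).
- get_image(name): name is "scene" or "top" or "wrist"; returns the picture (384x512x3 uint8, blue, green, red); there is no depth.
- get_calibration(name): a dict with "mtx" (3x3 intrinsics, pixels), "D" ([k1, k2, p1, p2, k3] as OpenCV has them; the pictures are not rectified), "world_from_camera" (4x4, takes a point from camera to world coordinates). Camera axes: x right, y down, z forward; pixel columns grow to the right and rows downward; lengths in m; the calibration is good to about 2 mm. A picture is of the moment at which its call begins: read the wrist's pose just before it. get_calibration takes no time and is no camera call; for the wrist camera it gives the pose at the moment of the call.
- close_job(): hands the job in; it is judged then, once.
The state is a dict: "time": time; "joint_positions": joint angles; "qd": joint speeds; "joint_torque": joint torques, N m; "position": TCP position; "tool_rot": TCP orientation; "ft_force": force on the tool from outside, world axes, zero at the start; "torque": the same for the moment, N m; "grip_width": opening from 0.0 (shut) to 1.0 (fully open); "grip_force": force on a finger pad.
Only numpy, scipy, OpenCV 4.12 (cv2) and the standard library are available. Lean on these libraries where they do the work, as an engineer would, in place of code of your own. Each camera call takes 0.05 s, during which the arm holds its last target. There are 200 camera calls.

TASK

Two telescoping price stands are pushed down on the counter. Take the one with the wedge of cheese lying in front of it by its wooden knob and pull it up until its lock button clicks out, then let go, so that the card stays locked up. Leave the other stand down as it is, and do not push the cheese about.

Things in the scene. Friction and masses are not known exactly. Their poses are not given: they have to be found in the camera images.
- cheese_stand: the stand to raise, the one with the wedge of cheese lying about 120 mm in front of it (robot's side). Round steel foot 90 mm across, fixed to the counter; outer tube 28 mm across (32 mm at its black collar) ending 135 mm up; steel inner pole 18 mm across slides straight up out of it. Origin: middle of the foot's underside, z up, -x the side of the lock button
- cheese_knob (a point): middle of the upright wooden knob (28 mm across, 40 mm tall) on top of that stand's pole, 175 mm above the counter when fully down. A framed price card (86 x 70 mm) hangs from the pole on the stand's +y side, 25 to 111 mm out, its top edge 34 mm below the knob's middle, so the knob can be gripped from above at any yaw
- cheese_pole (a joint): how far that stand's pole is drawn out, m: 0 fully down, starts at 0 to 0.020, the button clicks out just past 0.100, end stop at 0.112. About 3 N of friction, 0.15 kg: unlocked it stays where it is left; once locked it cannot go back below 0.100
- cheese_button (a joint): travel of that stand's sprung lock button, m: a brass pin 10 mm across on the pole, on the stand's -x side. 0: pressed in, hidden inside the outer tube; 0.008: sprung out above the tube's collar (locked). It springs out by itself when the pole is drawn out far enough
- bread_knob (a point): middle of the wooden knob of the other, identical stand, which has a long rectangular block of flat bread lying in front of it instead; to be left down. The two stands may stand either way round, left or right
- cheese: the wedge of cheese, 83 x 120 x 60 mm, loose on the counter; origin in the middle of its underside

How it is judged:
At the end, for the whole second after the job is handed in: The pole of the stand behind the cheese is drawn out (at least 96 mm), its lock button is sprung out by more than 6 mm, and it stays there at rest; the other stand's knob is within 15 mm of its starting place and the cheese within 40 mm of its own (value of joint cheese_pole above 0.096 m and value of joint cheese_button above 0.006 m and velocity of joint cheese_pole between -0.01 and 0.01 m/s and distance of bread_knob from where it was at the start of the episode below 0.015 m and distance of cheese from where it was at the start of the episode below 0.04 m); the robot touches nothing.
It fails at once if the other stand is raised or pushed by more than 15 mm (distance of bread_knob from where it was at the start of the episode above 0.015 m).
It fails at once if the cheese is pushed by more than 40 mm (distance of cheese from where it was at the start of the episode above 0.04 m).
It also fails if it takes over 29 s, if anything falls off the work surface, if the arm or the gripper's body presses on something with over 40 N, if the wrist force passes 120 N, or if a joint passes its speed limit or range.

## Working session

There is one attempt and no reset: what is moved stays moved. The work goes in short steps, Python scripts to look and compute and a tool call to move; the robot and the scene stay as the last step left them, time stands still between calls to the robot, and variables do not carry over. Pictures are saved under pics/ and viewed, at most 10 in all, crops included, and the job is handed in when it is done.

Besides the shell and the picture viewer there is one more tool, called as name([rows], argument=value, ...), one row to a line, values as JSON. send_rows: Moves the arm, as the interface text tells. Its arguments: {"type":"object","properties":{"rows":{"type":"array","items":{"type":"object","properties":{"hand":{"type":"number"},"x":{"type":"number"},"y":{"type":"number"},"z":{"type":"number"},"roll":{"type":"number"}}}},"force":{"type":"number"}},"required":["rows"]}

```bash
mkdir -p pics
cat > h.py <<'E'
import cv2, numpy as np
from bench import *
def pix(cal,u,v,z):
    K=np.array(cal["mtx"]);D=np.array(cal["D"]);T=np.array(cal["world_from_camera"])
    n=cv2.undistortPoints(np.array([[[u,v]]],float),K,D)[0,0]
    d=T[:3,:3]@np.array([n[0],n[1],1]);o=T[:3,3]
    return o+d*(z-o[2])/d[2]
def tri(c1,p1,c2,p2):
    A=[];b=[]
    def ray(c,p):
        a=pix(c,*p,0);o=np.array(c["world_from_camera"])[:3,3];d=a-o;return o,d/np.linalg.norm(d)
    M=np.zeros((3,3));r=np.zeros(3)
    for c,p in((c1,p1),(c2,p2)):
        o,d=ray(c,p);P=np.eye(3)-np.outer(d,d);M+=P;r+=P@o
    return np.linalg.solve(M,r)
E
python3 - <<'E'
from h import *
for n in("scene","top"): cv2.imwrite(f"pics/{n}.png",cv2.resize(get_image(n),(768,576),interpolation=cv2.INTER_CUBIC)); print(n,np.array(get_calibration(n)["world_from_camera"]).round(3).tolist())
s=get_state();print(s["position"],s["tool_rot"],s["time"])
E
```

```text
scene [[-0.728, -0.389, 0.564, -0.063], [-0.685, 0.436, -0.584, 0.596], [-0.019, -0.812, -0.584, 0.737], [0.0, 0.0, 0.0, 1.0]]
top [[-0.028, -0.991, 0.13, 0.34], [-1.0, 0.027, -0.011, -0.025], [0.007, -0.131, -0.991, 1.284], [0.0, 0.0, 0.0, 1.0]]
[ 0.18744985 -0.62200228  0.29129348] [-3.10635946e+00 -4.58123331e-01  5.87004964e-04] 0.1
```

View pics/scene.png

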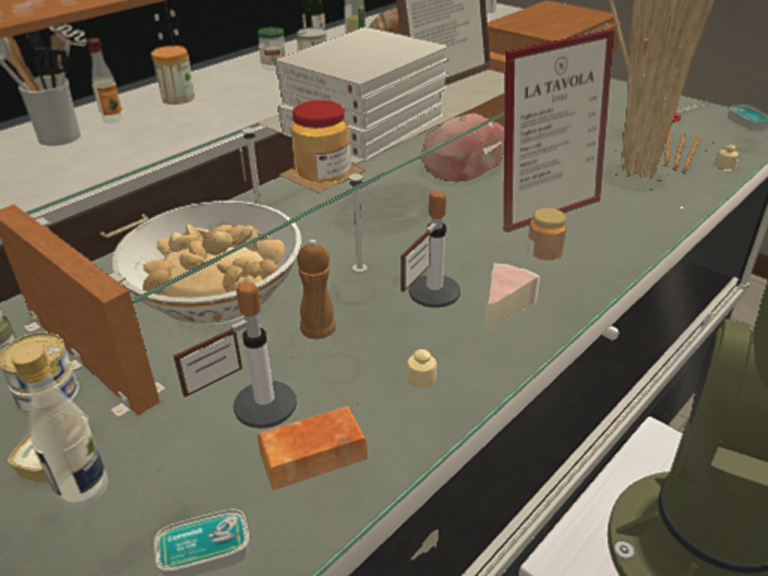

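View pics/top.png

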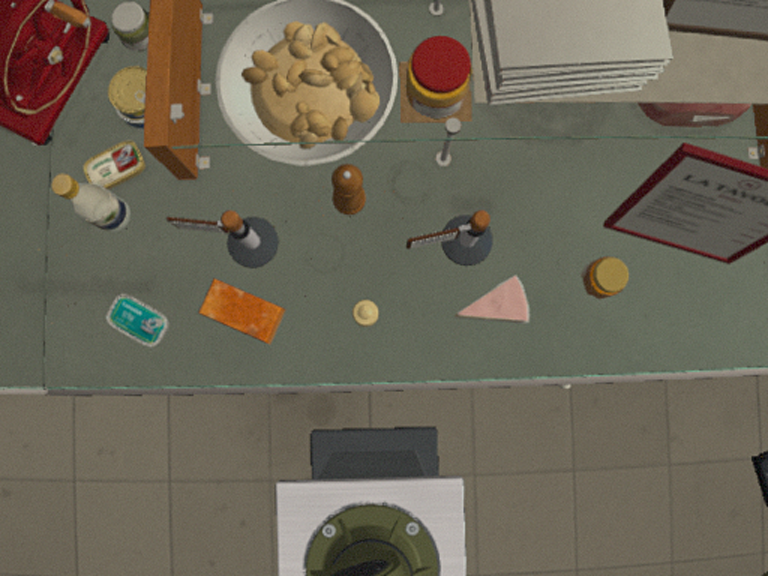

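The pink wedge is the cheese, at (495,300) in the top view. The stand behind it has its knob at top (480,220) and scene (437,203). The orange block is the bread, in front of the left stand. Green glass edge lines run near top row 140 and row 385, so I'll find their height as well.

Run:
```python
from h import *
cs,ct=get_calibration("scene"),get_calibration("top")
k=2/3
def S(u,v): return (u*k,v*k)
f=lambda a,b:tri(cs,S(*a),ct,S(*b)).round(3)
print("knob top",f((437,194),(482,214)),"bread",f((247,283),(231,217)))
print("knobmid z.175",pix(ct,*S(479,222),.175).round(3),pix(cs,*S(437,206),.175).round(3))
print("foot",pix(ct,*S(467,240),0.005).round(3),pix(cs,*S(435,291),0.005).round(3))
print("posttop",f((356,177),(453,124)),"base",f((360,268),(443,160)))
print("cheese", [pix(ct,*S(*p),.06).round(3).tolist() for p in((458,315),(517,277),(529,321))])
print("card", [pix(ct,*S(*p),.14).round(3).tolist() for p in((408,242),(456,232))])
# glass lines: plane intersection
def pl(c,p,q):
    o=np.array(c["world_from_camera"])[:3,3];a=pix(c,*S(*p),0)-o;b=pix(c,*S(*q),0)-o
    n=np.cross(a,b);n/=np.linalg.norm(n);return n,n@o
def line(s,t):
    n1,d1=pl(cs,*s);n2,d2=pl(ct,*t)
    for y in(-.3,0,.3):
        print(y,np.linalg.solve(np.array([n1,n2,[0,1,0]]),[d1,d2,y]).round(3))
print("back");line(((135,300),(500,118)),((250,144),(700,138)))
print("front");line(((345,555),(768,165)),((60,391),(740,375)))
im=get_image("scene");cv2.imwrite("pics/s2.png",cv2.resize(im[90:300,80:360],(800,600),interpolation=cv2.INTER_CUBIC))
```

```text
knob top [ 0.564 -0.184  0.189] bread [0.567 0.189 0.214]
knobmid z.175 [ 0.557 -0.179  0.175] [ 0.553 -0.175  0.175]
foot [ 0.559 -0.181  0.005] [ 0.553 -0.178  0.005]
posttop [ 0.708 -0.147  0.185] base [ 0.705 -0.145  0.001]
cheese [[0.425, -0.154, 0.06], [0.485, -0.255, 0.06], [0.412, -0.271, 0.06]]
card [[0.535, -0.072, 0.14], [0.549, -0.147, 0.14]]
back
-0.3 [ 0.688 -0.3    0.173]
0 [0.689 0.    0.176]
0.3 [0.689 0.3   0.178]
front
-0.3 [ 0.307 -0.3   -0.004]
0 [ 0.309  0.    -0.006]
0.3 [ 0.31   0.3   -0.008]
```

View pics/s2.png

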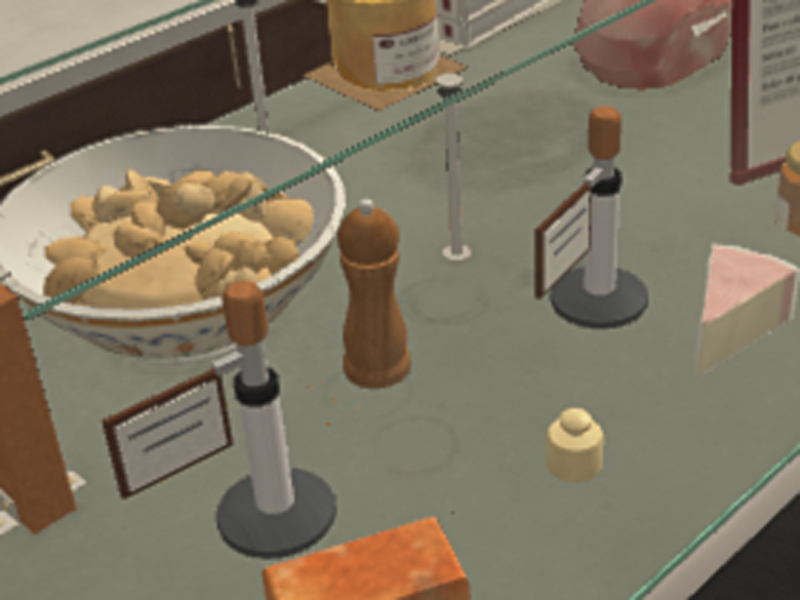

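Stand at about (0.557, -0.180), knob middle near 0.177. The glass shelf (z 0.176) only starts at x 0.689, so it is clear of the grasp. I'll move above the stand, going round the menu frame.

send_rows([
  {"x": 21, "y": 32, "z": 15, "hand": 87},
  {"x": 21, "y": 32, "z": 15},
  {"x": 21, "y": 32, "z": 15},
  {"x": 21, "y": 32, "z": 15},
  {"x": 21, "y": 32, "z": 15},
  {"x": 21, "y": 32, "z": 15},
  {"x": 21, "y": 32, "z": 10},
  {"x": 21, "y": 32, "z": 0},
  {"x": 21, "y": 32, "z": 0},
  {"x": 21, "y": 32, "z": 0},
])

```text
schema error: expected keys hand, x, y, z, roll
```

send_rows([
  {"x": 20, "y": 15},
  {"x": 20, "y": 15},
  {"x": 20, "y": 15},
  {"x": 20, "y": 15},
  {"x": 20, "y": 15},
  {"x": 20, "y": 15},
  {"x": 20, "y": 15},
  {"x": 20, "y": 15},
  {"x": 0, "y": 2},
  {},
])

```text
schema error: expected keys hand, x, y, z, roll
```

Run:
```python
from h import *
s=get_state();c=get_calibration("wrist");im=get_image("wrist")
cv2.imwrite("pics/w1.png",cv2.resize(im,(768,576),interpolation=cv2.INTER_CUBIC))
print(s["time"],s["position"].round(4),s["tool_rot"].round(3),s["grip_width"],np.array(c["world_from_camera"]).round(3).tolist())
K=np.array(c["mtx"]);T=np.linalg.inv(np.array(c["world_from_camera"]))
for p in((.557,-.18,.195),(.557,-.18,.175)):
    q=cv2.projectPoints(np.array([p]),cv2.Rodrigues(T[:3,:3])[0],T[:3,3],K,np.array(c["D"]))[0];print(q*1.5)
```

```text
0.15 [ 0.1875 -0.622   0.2914] [-3.107 -0.458  0.   ] 0.9973408078292035 [[0.288, -0.923, -0.255, 0.258], [-0.958, -0.278, -0.075, -0.6], [-0.002, 0.266, -0.964, 0.384], [0.0, 0.0, 0.0, 1.0]]
[[[ 7975.50537446 10947.27402503]]]
[[[3657.70025004 4940.50758072]]]
```

View pics/w1.png

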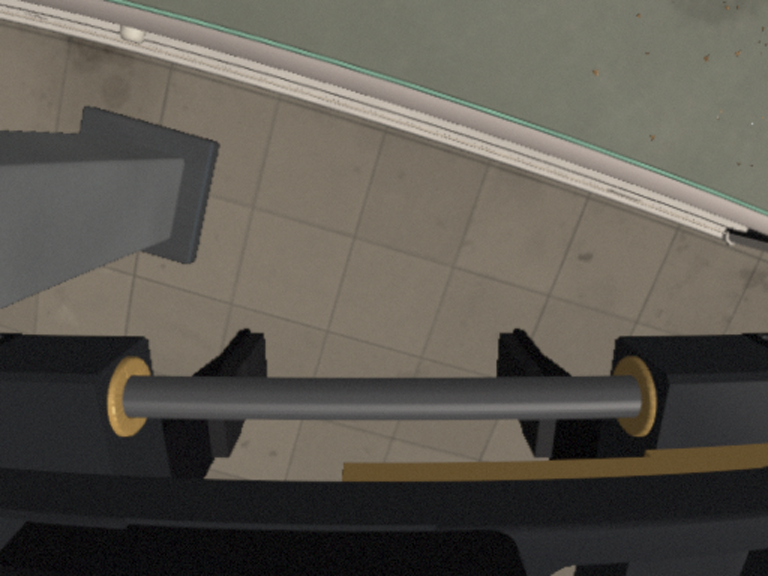

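The moves were refused because every row needs all keys, so the arm hasn't moved and the wrist picture shows only floor. I'll resend them in full.

send_rows([
  {"x": 21, "y": 32, "z": 15, "roll": 0, "hand": 87},
  {"x": 21, "y": 32, "z": 15, "roll": 0, "hand": 87},
  {"x": 21, "y": 32, "z": 15, "roll": 0, "hand": 87},
  {"x": 21, "y": 32, "z": 15, "roll": 0, "hand": 87},
  {"x": 21, "y": 32, "z": 15, "roll": 0, "hand": 87},
  {"x": 21, "y": 32, "z": 15, "roll": 0, "hand": 87},
  {"x": 21, "y": 32, "z": 10, "roll": 0, "hand": 87},
  {"x": 21, "y": 32, "z": 0, "roll": 0, "hand": 87},
  {"x": 21, "y": 32, "z": 0, "roll": 0, "hand": 87},
  {"x": 21, "y": 32, "z": 0, "roll": 0, "hand": 87},
], force=30)

```text
time: 1.2
position: [0.3982, -0.3009, 0.3924]
tool_rot: [3.107, 0.458, 0.0]
ft_force: [-0.1, 0.5, -0.3]
grip_width: 1.0
grip_force: 0.0
```

send_rows([
  {"x": 15, "y": 12, "z": 0, "roll": 0, "hand": 87},
  {"x": 15, "y": 12, "z": 0, "roll": 0, "hand": 87},
  {"x": 15, "y": 12, "z": 0, "roll": 0, "hand": 87},
  {"x": 15, "y": 12, "z": 0, "roll": 0, "hand": 87},
  {"x": 15, "y": 12, "z": 0, "roll": 0, "hand": 87},
  {"x": 15, "y": 12, "z": 0, "roll": 0, "hand": 87},
  {"x": 15, "y": 12, "z": 0, "roll": 0, "hand": 87},
  {"x": 0, "y": 0, "z": 0, "roll": 0, "hand": 87},
  {"x": 0, "y": 0, "z": 0, "roll": 0, "hand": 87},
])

```text
time: 2.1
position: [0.5022, -0.2186, 0.392]
tool_rot: [3.108, 0.459, -0.002]
ft_force: [-0.6, -0.6, -0.9]
grip_width: 1.003
grip_force: 0.0
```

Run:
```python
from h import *
s=get_state();c=get_calibration("wrist");im=get_image("wrist")
cv2.imwrite("pics/w2.png",cv2.resize(im,(768,576),interpolation=cv2.INTER_CUBIC))
print(s["time"],s["position"].round(4),s["tool_rot"].round(3),s["grip_width"],np.array(c["world_from_camera"]).round(3).tolist())
np.savez("w2.npz",K=c["mtx"],D=c["D"],T=c["world_from_camera"])
K=np.array(c["mtx"]);T=np.linalg.inv(np.array(c["world_from_camera"]))
for p in((.557,-.18,.195),(.557,-.18,.175)):
    q=cv2.projectPoints(np.array([p]),cv2.Rodrigues(T[:3,:3])[0],T[:3,3],K,np.array(c["D"]))[0];print(q*1.5)
```

```text
2.1 [ 0.5022 -0.2186  0.392 ] [ 3.108e+00  4.590e-01 -2.000e-03] 1.0031101702694758 [[0.289, -0.923, -0.256, 0.573], [-0.957, -0.278, -0.077, -0.197], [-0.0, 0.267, -0.964, 0.484], [0.0, 0.0, 0.0, 1.0]]
[[[347.21516892 171.87333362]]]
[[[349.39789223 170.77042741]]]
```

View pics/w2.png

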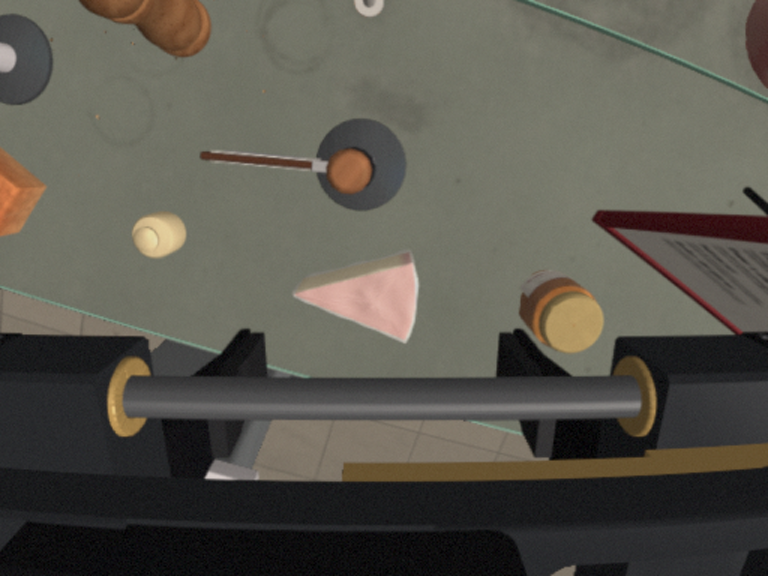

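The wrist view shows the knob at (350,170), against a predicted (348,171), so the estimate holds. The card points along the finger line and sits below the fingertips. Next I centre over the knob and go down.

send_rows([
  {"x": 14, "y": 10, "z": -10, "roll": 0, "hand": 87},
  {"x": 14, "y": 10, "z": -10, "roll": 0, "hand": 87},
  {"x": 14, "y": 10, "z": -10, "roll": 0, "hand": 87},
  {"x": 13, "y": 9, "z": -10, "roll": 0, "hand": 87},
  {"x": 0, "y": 0, "z": -20, "roll": 0, "hand": 87},
  {"x": 0, "y": 0, "z": -20, "roll": 0, "hand": 87},
  {"x": 0, "y": 0, "z": -10, "roll": 0, "hand": 87},
  {"x": 0, "y": 0, "z": 0, "roll": 0, "hand": 87},
])

```text
time: 2.95
position: [0.5563, -0.1804, 0.3008]
tool_rot: [-3.108, -0.455, 0.005]
ft_force: [-1.0, 1.0, 1.0]
grip_width: 1.0
grip_force: 0.0
```

send_rows([
  {"x": 0, "y": 0, "z": -15, "roll": 0, "hand": 87},
  {"x": 0, "y": 0, "z": -15, "roll": 0, "hand": 87},
  {"x": 0, "y": 0, "z": -15, "roll": 0, "hand": 87},
  {"x": 0, "y": 0, "z": -15, "roll": 0, "hand": 87},
  {"x": 0, "y": 0, "z": -12, "roll": 0, "hand": 87},
  {"x": 0, "y": 0, "z": 0, "roll": 0, "hand": 87},
  {"x": 0, "y": 0, "z": 0, "roll": 0, "hand": 87},
])

```text
time: 3.65
position: [0.5577, -0.1793, 0.2301]
tool_rot: [-3.108, -0.458, 0.0]
ft_force: [0.6, 0.1, -0.1]
grip_width: 0.998
grip_force: 0.0
```

Run:
```python
from h import *
s=get_state();im=get_image("scene");print(s["time"],s["position"].round(4),s["ft_force"])
cv2.imwrite("pics/s3.png",cv2.resize(im[60:240,200:440],(800,600),interpolation=cv2.INTER_CUBIC))
```

```text
3.65 [ 0.5577 -0.1793  0.2301] [ 0.64544834  0.13709946 -0.1347982 ]
```

View pics/s3.png

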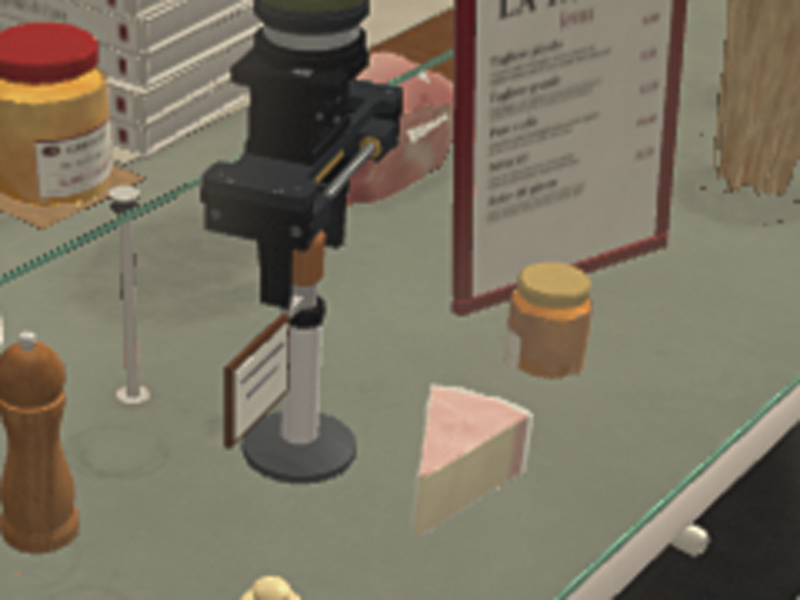

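The fingers straddle the knob at (308,258), above the card. Closing now.

send_rows([
  {"x": 0, "y": 0, "z": 0, "roll": 0, "hand": 10},
  {"x": 0, "y": 0, "z": 0, "roll": 0, "hand": 10},
  {"x": 0, "y": 0, "z": 0, "roll": 0, "hand": 10},
  {"x": 0, "y": 0, "z": 0, "roll": 0, "hand": 10},
  {"x": 0, "y": 0, "z": 0, "roll": 0, "hand": 10},
  {"x": 0, "y": 0, "z": 0, "roll": 0, "hand": 10},
  {"x": 0, "y": 0, "z": 0, "roll": 0, "hand": 10},
  {"x": 0, "y": 0, "z": 0, "roll": 0, "hand": 10},
  {"x": 0, "y": 0, "z": 0, "roll": 0, "hand": 10},
  {"x": 0, "y": 0, "z": 0, "roll": 0, "hand": 10},
], force=35)

```text
time: 4.7
position: [0.5577, -0.1799, 0.2303]
tool_rot: [3.107, 0.458, 0.001]
ft_force: [2.8, -1.8, -1.2]
grip_width: 0.311
grip_force: 35.0
```

send_rows([
  {"x": 0, "y": 0, "z": 8, "roll": 0, "hand": 10},
  {"x": 0, "y": 0, "z": 8, "roll": 0, "hand": 10},
  {"x": 0, "y": 0, "z": 8, "roll": 0, "hand": 10},
  {"x": 0, "y": 0, "z": 8, "roll": 0, "hand": 10},
  {"x": 0, "y": 0, "z": 8, "roll": 0, "hand": 10},
  {"x": 0, "y": 0, "z": 8, "roll": 0, "hand": 10},
  {"x": 0, "y": 0, "z": 8, "roll": 0, "hand": 10},
  {"x": 0, "y": 0, "z": 8, "roll": 0, "hand": 10},
  {"x": 0, "y": 0, "z": 8, "roll": 0, "hand": 10},
  {"x": 0, "y": 0, "z": 8, "roll": 0, "hand": 10},
])

```text
time: 5.7
position: [0.5577, -0.1799, 0.3101]
tool_rot: [3.108, 0.458, 0.0]
ft_force: [4.4, -2.6, -6.6]
grip_width: 0.306
grip_force: 35.0
```

send_rows([
  {"x": 0, "y": 0, "z": 4, "roll": 0, "hand": 10},
  {"x": 0, "y": 0, "z": 4, "roll": 0, "hand": 10},
  {"x": 0, "y": 0, "z": 4, "roll": 0, "hand": 10},
  {"x": 0, "y": 0, "z": 0, "roll": 0, "hand": 10},
  {"x": 0, "y": 0, "z": 0, "roll": 0, "hand": 10},
])

```text
time: 6.2
position: [0.5577, -0.1799, 0.3227]
tool_rot: [3.107, 0.457, 0.001]
ft_force: [2.8, -4.5, -3.2]
grip_width: 0.31
grip_force: 35.0
```

Pulled 92 mm with no stop yet. I'll continue in small steps and watch the force.

send_rows([
  {"x": 0, "y": 0, "z": 4, "roll": 0, "hand": 10},
  {"x": 0, "y": 0, "z": 4, "roll": 0, "hand": 10},
  {"x": 0, "y": 0, "z": 3, "roll": 0, "hand": 10},
  {"x": 0, "y": 0, "z": 0, "roll": 0, "hand": 10},
  {"x": 0, "y": 0, "z": 0, "roll": 0, "hand": 10},
])

```text
time: 6.7
position: [0.5576, -0.1799, 0.3337]
tool_rot: [3.107, 0.457, 0.001]
ft_force: [3.5, -4.3, -1.1]
grip_width: 0.313
grip_force: 35.0
```

Run:
```python
from h import *
s=get_state();im=get_image("scene");print(s["time"],s["position"].round(4),s["ft_force"])
cv2.imwrite("pics/s4.png",cv2.resize(im[90:240,220:420],(800,600),interpolation=cv2.INTER_CUBIC))
```

```text
6.7 [ 0.5576 -0.1799  0.3337] [ 3.46904351 -4.31936558 -1.05160815]
```

View pics/s4.png

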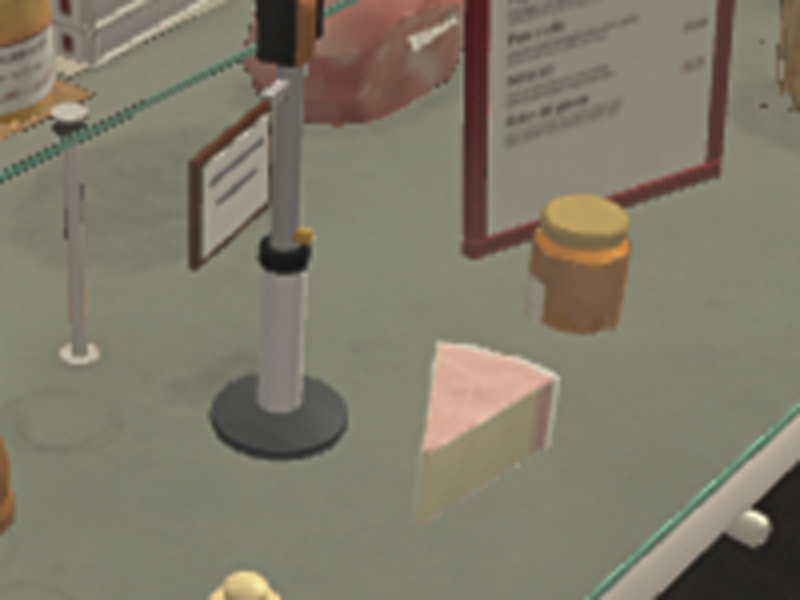

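The brass button is out above the collar at (303,236), so the pole has locked. Releasing and retreating upward.

send_rows([
  {"x": 0, "y": 0, "z": 0, "roll": 0, "hand": 87},
  {"x": 0, "y": 0, "z": 0, "roll": 0, "hand": 87},
  {"x": 0, "y": 0, "z": 0, "roll": 0, "hand": 87},
  {"x": 0, "y": 0, "z": 0, "roll": 0, "hand": 87},
  {"x": 0, "y": 0, "z": 0, "roll": 0, "hand": 87},
  {"x": 0, "y": 0, "z": 0, "roll": 0, "hand": 87},
  {"x": 0, "y": 0, "z": 0, "roll": 0, "hand": 87},
  {"x": 0, "y": 0, "z": 0, "roll": 0, "hand": 87},
])

```text
time: 7.55
position: [0.5576, -0.1793, 0.3333]
tool_rot: [-3.108, -0.458, 0.0]
ft_force: [-0.1, 0.2, -0.1]
grip_width: 0.946
grip_force: 0.0
```

send_rows([
  {"x": 0, "y": 0, "z": 12, "roll": 0, "hand": 87},
  {"x": 0, "y": 0, "z": 12, "roll": 0, "hand": 87},
  {"x": 0, "y": 0, "z": 12, "roll": 0, "hand": 87},
  {"x": 0, "y": 0, "z": 12, "roll": 0, "hand": 87},
  {"x": 0, "y": 0, "z": 12, "roll": 0, "hand": 87},
  {"x": 0, "y": 0, "z": 12, "roll": 0, "hand": 87},
  {"x": 0, "y": 0, "z": 12, "roll": 0, "hand": 87},
  {"x": 0, "y": 0, "z": 0, "roll": 0, "hand": 87},
  {"x": 0, "y": 0, "z": 0, "roll": 0, "hand": 87},
])

```text
time: 8.45
position: [0.5577, -0.1793, 0.4173]
tool_rot: [3.108, 0.458, 0.0]
ft_force: [-0.1, -0.3, 0.2]
grip_width: 0.998
grip_force: 0.0
```

Run:
```python
from h import *
s=get_state();im=get_image("scene");print(s["time"],s["position"].round(4),s["ft_force"])
cv2.imwrite("pics/s5.png",cv2.resize(im[60:240,200:440],(800,600),interpolation=cv2.INTER_CUBIC))
```

```text
8.45 [ 0.5577 -0.1793  0.4173] [-0.08821655 -0.25855221  0.17592114]
```

View pics/s5.png

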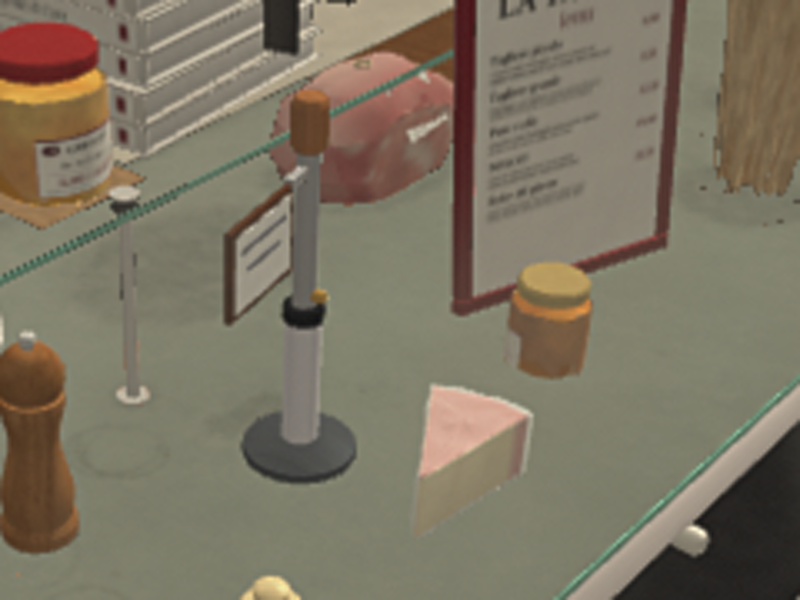

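The pole stays up with the button out at (319,296). The gripper is clear and the cheese hasn't moved.

```bash
python3 -c "from bench import close_job; print(close_job())"
```

```text
the job is handed in; nothing more can be done
None
```

The cheese stand is raised, with its lock button out and the card held up; the cheese was not moved, the arm never went near the other stand, and the job was handed in at about 8.5 s (no verdict was returned).

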